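# Change over the sample incubator in the preserve pantry

### The job

Change over the sample incubator: move every finished tube standing in it to the wooden rack, and take all the slim sample tubes out of the crate, leaving the squat jam jars standing in it, and stand them in the incubator, every tube upright and fully home in its hole. When all the tubes are in, start the new run by pressing its keys fully down one at a time, letting each spring back: the round one, then the square one, then the long one. The tubes are glass, so never let one fall over, and leave the tomato, the pickle jar and the spoon where they are.

Things in the scene. Friction and masses are not known exactly. Their poses are not given: they have to be found in the camera images.
- done1: sample tube, upright: glass cylinder 32 mm in diameter filled with red sauce, with a plain metal screw lid 38 mm in diameter over the top 24 mm; 125 mm tall in all, about 0.15 kg. Origin: centre of its flat underside; z up through the lid. Finished: it starts standing fully home in one of the incubator's holes. In each run only two or three of done1 to done4 exist (None: not there).
- done2: sample tube, upright: glass cylinder 32 mm in diameter filled with red sauce, with a plain metal screw lid 38 mm in diameter over the top 24 mm; 125 mm tall in all, about 0.15 kg. Origin: centre of its flat underside; z up through the lid. Finished: it starts standing fully home in one of the incubator's holes. In each run only two or three of done1 to done4 exist (None: not there).
- done3: sample tube, upright: glass cylinder 32 mm in diameter filled with red sauce, with a plain metal screw lid 38 mm in diameter over the top 24 mm; 125 mm tall in all, about 0.15 kg. Origin: centre of its flat underside; z up through the lid. Finished: it starts standing fully home in one of the incubator's holes. In each run only two or three of done1 to done4 exist (None: not there).
- done4: sample tube, upright: glass cylinder 32 mm in diameter filled with red sauce, with a plain metal screw lid 38 mm in diameter over the top 24 mm; 125 mm tall in all, about 0.15 kg. Origin: centre of its flat underside; z up through the lid. Finished: it starts standing fully home in one of the incubator's holes. In each run only two or three of done1 to done4 exist (None: not there).
- new1: sample tube, upright: glass cylinder 32 mm in diameter filled with red sauce, with a plain metal screw lid 38 mm in diameter over the top 24 mm; 125 mm tall in all, about 0.15 kg. Origin: centre of its flat underside; z up through the lid. New: it starts standing on the crate's floor. In each run only two or three of new1 to new4 exist (None: not there).
- new2: sample tube, upright: glass cylinder 32 mm in diameter filled with red sauce, with a plain metal screw lid 38 mm in diameter over the top 24 mm; 125 mm tall in all, about 0.15 kg. Origin: centre of its flat underside; z up through the lid. New: it starts standing on the crate's floor. In each run only two or three of new1 to new4 exist (None: not there).
- new3: sample tube, upright: glass cylinder 32 mm in diameter filled with red sauce, with a plain metal screw lid 38 mm in diameter over the top 24 mm; 125 mm tall in all, about 0.15 kg. Origin: centre of its flat underside; z up through the lid. New: it starts standing on the crate's floor. In each run only two or three of new1 to new4 exist (None: not there).
- new4: sample tube, upright: glass cylinder 32 mm in diameter filled with red sauce, with a plain metal screw lid 38 mm in diameter over the top 24 mm; 125 mm tall in all, about 0.15 kg. Origin: centre of its flat underside; z up through the lid. New: it starts standing on the crate's floor. In each run only two or three of new1 to new4 exist (None: not there).
- incubator: dry-block incubator, fixed: white case 190 mm (x) by 240 mm (y), walls 80 mm high, around an aluminium block with a row of four tube holes along y, top 85 mm above the table; towards -x (the robot) a lower console, deck 59 mm high, carries the keys. Origin: at table height, 104 mm behind the console's front edge, mid-width. A tube home in it has its underside 20 mm above the table
- incubator_row (a point): middle of the incubator's row of holes, at the level of their mouths, 35 mm towards +x of the incubator's origin and 85 mm up. Hole centres lie at -81, -27, 27 and 81 mm from here along the incubator's y. Each hole: 36 mm in diameter, 2 mm chamfer, 65 mm deep, flat floor; it may hold a finished tube or be empty
- rack: tube rack: loose hardwood block 74 mm (x) by 215 mm (y) by 60 mm high, 0.7 kg, on the table on either side of the incubator (the crate on the other); starts empty. Origin: centre of its underside. A tube home in it has its underside 15 mm above the rack's
- rack_row (a point): middle of the rack's row of four holes, at the level of their mouths, 60 mm straight above the rack's origin. Hole centres lie at -81, -27, 27 and 81 mm from here along the rack's y. Each hole: 36 mm in diameter, 2 mm chamfer, 45 mm deep, flat floor
- crate: low slatted plywood crate, open at the top, fixed: 190 mm (x) by 265 mm (y), 60 mm high, walls and floor 8 mm thick. Origin: centre of its underside. New tubes and two jam jars stand in it in any arrangement, centres at least 70 mm apart
- jam1: squat jam jar, 54 mm in diameter, 85 mm tall, 0.24 kg, amber glass with paper label and metal lid, standing in the crate among the tubes; it stays there. Origin: centre of its underside
- jam2: squat jam jar, 54 mm in diameter, 85 mm tall, 0.24 kg, amber glass with paper label and metal lid, standing in the crate among the tubes; it stays there. Origin: centre of its underside
- key_round (a joint): the round black spring key (power): 0 = up, 0.006 m = fully down. It moves straight down, needs about 1 N to start and 4.4 N to bottom out, and springs back when let go; it counts as pressed beyond 4 mm
- key_round_top (a point): centre of the top face of the round key (26 mm in x by 26 mm in y), 71 mm above the table when up, at x = -66 mm, y = 75 mm in the incubator's frame; it stands 12 mm proud of the console
- key_square (a joint): the square black spring key (programme): 0 = up, 0.006 m = fully down. It moves straight down, needs about 1 N to start and 4.4 N to bottom out, and springs back when let go; it counts as pressed beyond 4 mm
- key_square_top (a point): centre of the top face of the square key (26 mm in x by 26 mm in y), 71 mm above the table when up, at x = -66 mm, y = 20 mm in the incubator's frame; it stands 12 mm proud of the console
- key_long (a joint): the long bar-shaped black spring key (start): 0 = up, 0.006 m = fully down. It moves straight down, needs about 1 N to start and 4.4 N to bottom out, and springs back when let go; it counts as pressed beyond 4 mm
- key_long_top (a point): centre of the top face of the long bar-shaped key (24 mm in x by 62 mm in y), 71 mm above the table when up, at x = -66 mm, y = -55 mm in the incubator's frame; it stands 12 mm proud of the console
- tomato: large ripe tomato, 82 mm wide, 54 mm tall, on the table; bystander
- pickle_jar: green glass pickle jar, 80 mm in diameter, 115 mm tall, on the table; bystander
- spoon: wooden spoon, 240 mm long, lying on the table beyond the incubator; bystander

How it is judged:
By the outcome, as a careful person would: the job done as asked, in the order asked, and still so for the second after the job is handed in, with the robot touching nothing.
Of done1, done2, done3, done4 only 2 to 3 are there at a start; the rules pass over those that are not, and their reading is None.
Of new1, new2, new3, new4 only 2 to 3 are there at a start; the rules pass over those that are not, and their reading is None.
At some moment in a run one of rack may be knocked a few centimetres aside while the robot is not near it.
It also fails if it takes over 210 s, if anything falls off the work surface, if the arm or the gripper's body presses on something with over 40 N, if the wrist force passes 120 N, or if a joint passes its speed limit or range.

### The arm

A 6-joint arm with a two-finger parallel gripper is mounted at the origin on the work surface. World frame = base frame: x ahead of the robot, y to its left, z up, the work surface at z = 0. Lengths are in mm, angles in rad, forces in N, time in s.
With the tool pointing down it reaches from about 400 to 925 mm from the base axis. Payload 12.5 kg.
Tool frame: the origin (TCP) lies midway between the tips of the shut fingers; the grasp point (between the pads) lies 19 mm behind it; z points along the fingers, y is the line along which they close (so a half turn about z gives the same grasp; the last joint's range is limited). The gripper opens to 95 mm and grips with 3 to 60 N. Pads are 20 mm wide; open, the fingers measure 119 mm over their backs; the gripper's body (75 mm by 180 mm) begins 59 mm behind the grasp point.
Start: joints at [1.12, 0.491, 1.559, -0, 1.092, -0.106], TCP at [211.239, 588.239, 214.661] pointing down, gripper open.
Joint ranges: [-3.1, 3.1], [-0.84, 2.19], [0.05, 2.79], [-1.13, 4.28], [0.06, 2.93], [-2.69, 2.69]. Speed limits (rad/s): [2.22, 2.22, 2.79, 3.14, 3.14, 3.14].

### API

Orientations are given as [roll, pitch, yaw] about the fixed x, y, z axes, in that order (R = Rz(yaw) Ry(pitch) Rx(roll)).
In Python, from cell import env gives the robot as it stands.
- The arm moves only by the shell command python3 -m inch 'ROWS'. ROWS is JSON, a list of rows, each a list of 7 numbers: the turn, a rotation vector about the tool's x, y, z in rad, then the shift along the tool's x, y, z in cm, then the closure, from -1 (fully open) to 1 (shut). A call has 1 to 20 rows; each row shifts and turns the commanded pose from where the row before left it, along the tool's axes as they then stand; what a row does not reach is not made up. A row lasts 1/8 s, in which the tool goes at most 62.5 mm and 10.7 degrees, less where a joint would pass 70% of its speed; a pose out of reach is approached as far as the arm can. A call with a gripper value outside its range is refused whole. The fingers move at their own pace and stop on an object; the grip force is fixed at half the most. Time passes only in rows, so rows that do not move let the fingers close. It gives the time, the measured TCP pose, the force, the opening and the grip force at its end, in the units of the state.
- env.state(): the state, without advancing time (a new reading comes with each control period).
- env.read_camera(name): name is "side" or "top"; returns a dict with "img" (420x560x3 uint8, red, green, blue), "depth" (420x560 float32, mm along the optical axis (not along the pixel's ray), 0 where there is no reading), "fx", "fy", "cx", "cy" (pixels), "position" and "orientation" of the camera in the world. Camera axes: x right, y down, z forward; pixel columns grow to the right and rows downward; lengths in mm; the calibration is good to about 2 mm. A picture is of the moment at which its call begins.
- env.job_done(): hands the job in; it is judged then, once.
Trained networks look in a picture, given as the dict that the camera call returned (one of the last four; its "shot" number tells which), for a name from the list of things; names that differ only in an ending like _2 or _b are one class to them, and where a whole thing is asked for, a point or a joint stands for the part that bears it (a point fixed in the world has none). Each returns a list of dicts, best first, with "score" (0 to 1); they miss things now and then, are a little off and sometimes report something else, mostly with a low value. They report only what shows in the picture. A call takes as long as a camera call.
- env.find_in(picture, target): "centre" ([x, y, z] in mm, in the coordinates of the camera as it stood for that picture, good to about 4 mm: the middle of the surface that is visible of it).
- env.trace(picture, target): "mask" (420x560 bool, what is visible of it).
The state is a dict: "t": time; "joints": joint angles; "qvel": joint speeds; "tau": joint torques, N m; "eef_pos": TCP position; "tcp_rot": TCP orientation; "ft_force": force on the tool from outside, world axes, zero at the start; "moment": the same for the moment, N m; "opening": opening from 0.0 (shut) to 1.0 (fully open); "grip_force": force on a finger pad.
Only numpy, scipy, OpenCV 4.12 (cv2) and the standard library are available. Lean on these libraries where they do the work, as an engineer would, in place of code of your own. Each camera call takes 0.05 s, during which the arm holds its last target. There are 200 camera calls.

## Working session

There is one attempt and no reset: what is moved stays moved. The work goes in short steps, Python scripts to look and compute and a shell command to move; the robot and the scene stay as the last step left them, time stands still between calls to the robot, and variables do not carry over. Pictures are saved under pics/ and viewed, at most 14 in all, crops included, and the job is handed in when it is done.

```bash
ls; mkdir -p pics; cat > h.py <<'E'
import numpy as np, cv2
from scipy.spatial.transform import Rotation as R
from cell import env
def rot(o):
    o=np.array(o,float)
    return o if o.shape==(3,3) else (R.from_quat(o).as_matrix() if o.size==4 else R.from_euler('xyz',o).as_matrix())
def world(p,c): return rot(p['orientation'])@np.array(c,float)+np.array(p['position'])
def cloud(p):
    v,u=np.mgrid[0:420,0:560]; d=p['depth'].astype(float)
    c=np.stack([(u-p['cx'])/p['fx']*d,(v-p['cy'])/p['fy']*d,d],-1)
    return c@rot(p['orientation']).T+np.array(p['position'])
def save(p,n): cv2.imwrite('pics/'+n,p['img'][:,:,::-1])
E
python3 - <<'E'
from h import *
s=env.state(); print(s['eef_pos'],s['tcp_rot'],s['t'],s['opening'])
P={n:env.read_camera(n) for n in('top','side')}
for n,p in P.items():
    save(p,n+'0.png'); print(n,p['position'],p['orientation'],p['fx'])
    for t in 'done1 new1 jam1 incubator rack crate key_round key_square key_long tomato pickle_jar spoon'.split():
        print(n,t,[(world(p,r['centre']).round().tolist(),round(r['score'],2)) for r in env.find_in(p,t)])
im=np.vstack([P['top']['img'],P['side']['img']])
E
```

```text
pics
[211.1267496  587.98288024 214.04177801] [-3.14044138e+00 -1.06889559e-04  2.79678173e+00] 0.0 0.9998217974083565
top [ 499.86689987  -21.41895198 1553.56465509] [-3.06781537  0.02877504 -1.59501238] 519.0689805606897
top done1 [([569.0, -25.0, 144.0], 0.6), ([559.0, 31.0, 142.0], 0.6), ([519.0, 1.0, 72.0], 0.52)]
top new1 [([435.0, 246.0, 133.0], 0.79), ([506.0, 331.0, 134.0], 0.58), ([509.0, 255.0, 129.0], 0.5)]
top jam1 [([425.0, 398.0, 95.0], 0.87), ([506.0, 408.0, 91.0], 0.75)]
top incubator [([520.0, -2.0, 70.0], 0.84)]
top rack [([475.0, -322.0, 56.0], 0.84)]
top crate [([466.0, 326.0, 6.0], 0.55)]
top key_round [([504.0, 329.0, 135.0], 0.34)]
top key_square [([461.0, 13.0, 70.0], 0.42)]
top key_long [([473.0, -59.0, 71.0], 0.7), ([459.0, 14.0, 71.0], 0.21)]
top tomato [([713.0, 225.0, 49.0], 0.63), ([471.0, -59.0, 73.0], 0.39)]
top pickle_jar [([725.0, -250.0, 111.0], 0.93), ([475.0, -322.0, 57.0], 0.54)]
top spoon [([740.0, -10.0, 13.0], 0.65)]
side [ 350.173142   -834.1779453   790.35947217] [-2.24432349 -0.00298762 -0.28573785] 476.2399786454106
side done1 [([553.0, 21.0, 139.0], 0.73), ([567.0, -34.0, 131.0], 0.6)]
side new1 [([431.0, 235.0, 99.0], 0.9), ([512.0, 245.0, 94.0], 0.63), ([502.0, 325.0, 101.0], 0.61)]
side jam1 [([412.0, 386.0, 67.0], 0.72), ([487.0, 404.0, 61.0], 0.72), ([436.0, 237.0, 95.0], 0.55)]
side incubator []
side rack [([479.0, -351.0, 57.0], 0.71)]
side crate [([468.0, 259.0, 30.0], 0.64)]
side key_round []
side key_square [([472.0, -65.0, 71.0], 0.75)]
side key_long [([467.0, -66.0, 74.0], 0.82)]
side tomato [([711.0, 207.0, 45.0], 0.81), ([432.0, 239.0, 99.0], 0.19)]
side pickle_jar [([725.0, -283.0, 91.0], 0.95), ([499.0, 324.0, 103.0], 0.22)]
side spoon [([771.0, -16.0, 11.0], 0.76)]
```

View pics/top0.png

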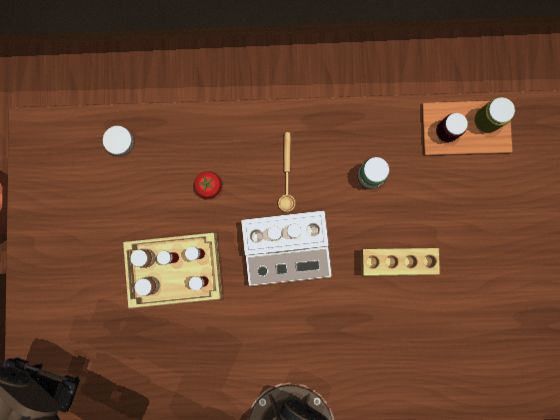

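View pics/side0.png

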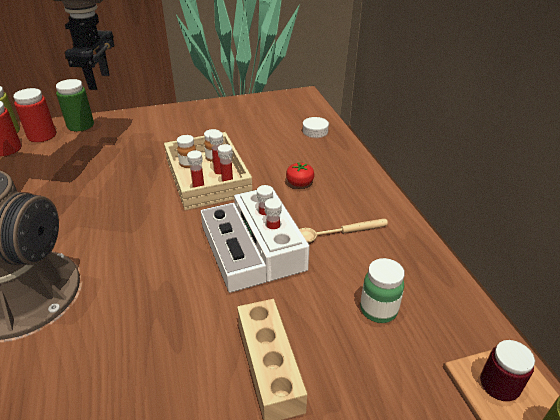

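The top view shows the finished tubes in the middle two holes, at (275,232) and (294,231). There are three new tubes, at (164,257), (192,254) and (196,283), and the jam jars are at (139,257) and (143,286). The rack is on the right with four empty holes. Next I'll measure precisely from depth.

```bash
cat >> h.py <<'E'
def tops(C,zlo,zhi,box,amin=40):
    x0,x1,y0,y1=box
    m=((C[...,2]>zlo)&(C[...,2]<zhi)&(C[...,0]>x0)&(C[...,0]<x1)&(C[...,1]>y0)&(C[...,1]<y1)).astype(np.uint8)
    n,l,st,_=cv2.connectedComponentsWithStats(m,connectivity=4); out=[]
    for i in range(1,n):
        if st[i,4]<amin: continue
        q=C[l==i]; c,r=cv2.minEnclosingCircle(q[:,:2].astype(np.float32))
        out.append((q.mean(0).round(1),np.round(c,1),round(r,1),len(q)))
    return out
def rect(C,zlo,zhi,box,name=''):
    x0,x1,y0,y1=box
    m=(C[...,2]>zlo)&(C[...,2]<zhi)&(C[...,0]>x0)&(C[...,0]<x1)&(C[...,1]>y0)&(C[...,1]<y1)
    n,l,st,_=cv2.connectedComponentsWithStats(m.astype(np.uint8)); i=1+st[1:,4].argmax()
    q=C[l==i]; print(name,cv2.minAreaRect(q[:,:2].astype(np.float32)),np.median(q[:,2]).round(1))
    return q
E
python3 - <<'E'
from h import *
p=env.read_camera('top'); C=cloud(p)
for a in [('tubes',120,160,(380,650,-120,420)),('jam',75,110,(380,560,360,450)),('keys',66,75,(440,500,-110,110))]:
    print(a[0]); [print(*t) for t in tops(C,*a[1:])]
rect(C,74,92,(450,620,-150,150),'inc')
rect(C,52,58.9,(350,600,-150,150),'deck'); rect(C,50,70,(380,600,-450,-200),'rack'); rect(C,40,70,(350,600,150,480),'crate')
print(np.median(C[300:330,300:400,2]))
s=env.read_camera('side'); D=cloud(s)
for a in [('tubes',135,160,(380,650,-120,120)),('new',123,145,(380,650,180,400)),('keys',66,75,(440,500,-110,110))]:
    print(a[0]); [print(*t) for t in tops(D,*a[1:])]
rect(D,50,70,(380,600,-450,-200),'rack')
E
```

```text
tubes
[567.3 -23.1 143.9] [567.9 -23.1] 19.2 157
[562.6  30.1 143.8] [562.5  30.5] 19.3 158
[513.1 258.1 132.4] [513. 259.] 19.4 159
[503.2 335.7 131.9] [503.1 336.2] 19.1 158
[431.4 248.3 132.5] [431.  248.8] 18.8 159
jam
[503.4 416.5  91.9] [502.8 418. ] 24.8 239
[422.8 404.2  92.6] [421.3 406.1] 25.2 244
keys
[469.2 -60.1  70.6] [468.7 -59.1] 31.2 156
[463.5  16.1  70.4] [462.8  14.1] 16.2 68
[459.1  69.5  70.4] [460.5  69.8] 13.4 53
inc ((564.4535522460938, 3.3598251342773438), (103.94992065429688, 239.7469482421875), 4.777796745300293) 82.5
deck ((470.8524475097656, -4.542732238769531), (87.71636199951172, 239.8352813720703), 4.909310817718506) 56.5
rack ((475.744140625, -325.98577880859375), (216.17916870117188, 74.07574462890625), 89.14013671875) 59.4
crate ((466.8817138671875, 334.0899658203125), (190.3525848388672, 268.60968017578125), 4.511049270629883) 59.2
-0.4219621867511023
tubes
[563.2  23.8 143.7] [564.4  26.7] 20.3 177
[567.7 -29.9 143.2] [567.6 -25.9] 20.4 195
new
[503.6 329.2 131.2] [504.9 332.3] 20.1 116
[513.4 251.1 131.1] [515.8 255.4] 22.1 128
[431.9 242.3 131.4] [433.6 246.6] 22.2 128
keys
[459.6  65.6  70.6] [458.4  67.2] 15.7 69
[464.   10.2  70.5] [464.8  11.7] 18.3 102
[470.4 -64.7  70.8] [469.9 -62.7] 33.4 230
rack ((477.00396728515625, -328.1876220703125), (217.77813720703125, 74.5658187866211), 89.41349792480469) 59.9
```

```bash
python3 -m inch '[[0,0,0.163,0,0,-1,-0.3],[0,0,0.163,0,0,-1,-0.3],[0,0,0.163,0,0,-1,-0.3],[0,0,0.163,0,0,-1,-0.3],[0,0,0.163,0,0,-1,-0.3],[0,0,0.163,0,0,-1,-0.3],[0,0,0.163,0,0,0,-0.3],[0,0,0,0,0,0,-0.3]]'
cat >> h.py <<'E'
def go(x,y,z,pitchfix=False):
    s=env.state(); M=R.from_euler('xyz',s['tcp_rot']).as_matrix()
    d=M.T@(np.array([x,y,z])-s['eef_pos'])/10
    print('pos',np.round(s['eef_pos'],1),'rot',np.round(s['tcp_rot'],3),'F',np.round(s['ft_force'],1),'tool cm',d.round(2),'open',round(s['opening']*95,1),'t',round(s['t'],1))
E
python3 -c "
from h import *
go(567.3,-23.1,260)"
```

```text
t: 2.4
eef_pos: [211.2, 588.2, 274.7]
tcp_rot: [3.142, -0.0, 1.657]
ft_force: [-1.3, -0.9, -0.4]
opening: 0.652
grip_force: 0.0
pos [211.2 588.2 274.7] rot [ 3.142 -0.     1.657] F [-1.3 -0.9 -0.4] tool cm [-63.96  30.22   1.46] open 61.9 t 2.4
```

```bash
python3 -m inch '[[0,0,0,-4,1.889,0.1,-0.3],[0,0,0,-4,1.889,0.1,-0.3],[0,0,0,-4,1.889,0.1,-0.3],[0,0,0,-4,1.889,0.1,-0.3],[0,0,0,-4,1.889,0.1,-0.3],[0,0,0,-4,1.889,0.1,-0.3],[0,0,0,-4,1.889,0.1,-0.3],[0,0,0,-4,1.889,0.1,-0.3],[0,0,0,-4,1.889,0.1,-0.3],[0,0,0,-4,1.889,0.1,-0.3],[0,0,0,-4,1.889,0.1,-0.3],[0,0,0,-4,1.889,0.1,-0.3],[0,0,0,-4,1.889,0.1,-0.3],[0,0,0,-4,1.889,0.1,-0.3],[0,0,0,-4,1.889,0.1,-0.3],[0,0,0,-3.96,1.889,0,-0.3],[0,0,0,0,0,0,-0.3],[0,0,0,0,0,0,-0.3]]'
python3 - <<'E'
from h import *
go(567.3,-23.1,114)
p=env.read_camera('top');q=env.read_camera('side'); save(q,'s1.png')
C=cloud(p)
for t in tops(C,250,900,(400,750,-200,150)): print(*t)
D=cloud(q)
# fingertips seen from the side
x=D[(D[...,2]>255)&(D[...,2]<300)&(abs(D[...,0]-565)<90)&(abs(D[...,1]+20)<60)]
print(len(x),x.min(0).round(1),x.max(0).round(1))
E
```

```text
t: 4.65
eef_pos: [566.3, -23.1, 259.3]
tcp_rot: [-3.141, -0.0, 1.658]
ft_force: [0.3, 0.2, 1.2]
opening: 0.653
grip_force: 0.0
pos [566.3 -23.1 259.3] rot [-3.141 -0.     1.658] F [0.3 0.2 1.2] tool cm [-1.000e-02  1.100e-01  1.453e+01] open 62.0 t 4.7
[505.9 -11.2 591.2] [527.2   5.4] 139.7 8065
212 [525.7 -40.1 259. ] [608.3  -9.3 299.7]
```

View pics/s1.png

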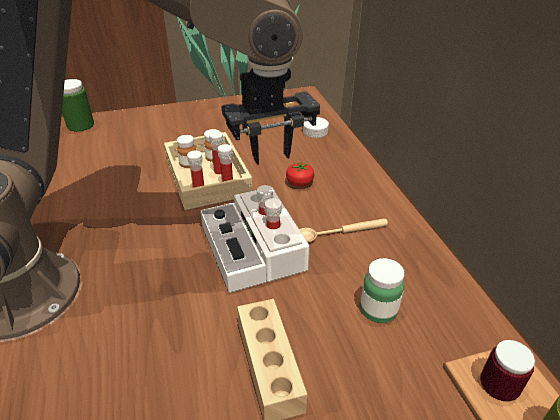

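The side view shows the open fingers at (254,155) and (288,150), above the tubes and straddling the row. I'll descend, close, and read the lateral force.

```bash
python3 -m inch '[[0,0,0,0,0.1,2,-0.3],[0,0,0,0,0,2.5,-0.3],[0,0,0,0,0,2.5,-0.3],[0,0,0,0,0,2.5,-0.3],[0,0,0,0,0,2,-0.3],[0,0,0,0,0,2,-0.3],[0,0,0,0,0,1,-0.3],[0,0,0,0,0,0,-0.3],[0,0,0,0,0,0,-0.3]]' && python3 -m inch '[[0,0,0,0,0,0,0.6],[0,0,0,0,0,0,0.6],[0,0,0,0,0,0,0.6],[0,0,0,0,0,0,0.6],[0,0,0,0,0,0,0.6],[0,0,0,0,0,0,0.6]]'
```

```text
t: 5.88
eef_pos: [568.0, -23.1, 115.4]
tcp_rot: [3.14, 0.0, 1.656]
ft_force: [-0.1, -0.2, 0.0]
opening: 0.652
grip_force: 0.0
t: 6.62
eef_pos: [567.8, -23.3, 114.8]
tcp_rot: [3.141, 0.0, 1.656]
ft_force: [-1.5, -0.3, 3.9]
opening: 0.393
grip_force: 30.0
```

```bash
python3 -m inch '[[0,0,0,0,0,-1,0.6],[0,0,0,0,0,-2,0.6],[0,0,0,0,0,-2.5,0.6],[0,0,0,0,0,-2.5,0.6],[0,0,0,0,0,-2.5,0.6],[0,0,0,0,0,-2.5,0.6],[0,0,0,0,0,-1,0.6],[0,0,0,0,0,0,0.6]]'
cat >> h.py <<'E'
def rack(k=None):
    C=cloud(env.read_camera('top')); q=rect(C,50,70,(330,640,-480,-190),'rack')
    rect(cloud(env.read_camera('side')),50,70,(330,640,-480,-190),'rackside')
    (cx,cy),(w,h),a=cv2.minAreaRect(q[:,:2].astype(np.float32)); a=np.deg2rad(a if w>h else a+90)
    d=np.array([np.cos(a),np.sin(a)]); d*=np.sign(d[1])
    for k in(-81,-27,27,81): print(k,(np.array([cx,cy])+k*d).round(1))
    return np.array([cx,cy]),d
E
python3 - <<'E'
from h import *
c,d=rack(); h=c-27*d; go(*h,230)
E
```

```text
t: 7.62
eef_pos: [567.6, -23.3, 254.8]
tcp_rot: [3.141, 0.0, 1.656]
ft_force: [-0.5, -0.2, -2.7]
opening: 0.392
grip_force: 30.0
rack ((475.58831787109375, -326.49884033203125), (74.15572357177734, 217.13754272460938), 0.0008048502495512366) 59.3
rackside ((476.8707275390625, -327.775390625), (218.872314453125, 74.57121276855469), 89.55878448486328) 59.9
-81 [ 475.6 -407.5]
-27 [ 475.6 -353.5]
27 [ 475.6 -299.5]
81 [ 475.6 -245.5]
pos [567.3 -23.3 253.7] rot [-3.14  -0.     1.656] F [ 0.1  0.3 -2.2] tool cm [-32.13 -11.94   2.37] open 37.4 t 7.7
```

```bash
python3 -m inch '[[0,0,0,-2,-0.7,0,0.6],[0,0,0,-3.2,-1.2,0.2,0.6],[0,0,0,-3.2,-1.2,0.2,0.6],[0,0,0,-3.2,-1.2,0.2,0.6],[0,0,0,-3.2,-1.2,0.2,0.6],[0,0,0,-3.2,-1.2,0.2,0.6],[0,0,0,-3.2,-1.2,0.2,0.6],[0,0,0,-3.2,-1.2,0.2,0.6],[0,0,0,-3.2,-1.2,0.2,0.6],[0,0,0,-3.2,-1.2,0.2,0.6],[0,0,0,-1.33,-0.44,0.2,0.6],[0,0,0,0,0,0,0.6],[0,0,0,0,0,0,0.6]]'
python3 - <<'E'
from h import *
go(475.9,-353.7,166)
q=env.read_camera('side');D=cloud(q)
# held tube lower part: front surface points
m=(D[...,2]>142)&(D[...,2]<200)&(abs(D[...,0]-476)<30)&(abs(D[...,1]+354)<30)
x=D[m]; print(len(x))
if len(x):
  v=np.array([q['position'][0]-476,q['position'][1]+354]);v/=np.linalg.norm(v)
  from scipy.optimize import least_squares
  for lo,hi in((140,160),(160,180),(180,200)):
    y=x[(x[:,2]>lo)&(x[:,2]<hi)]
    if len(y)>15:
      r=least_squares(lambda c:np.hypot(*(y[:,:2]-c).T)-16,[476,-350],loss='soft_l1'); print(lo,len(y),r.x.round(1),r.cost.round(1))
save(q,'s2.png'); c,d=rack()
E
```

```text
t: 9.35
eef_pos: [476.3, -352.6, 234.4]
tcp_rot: [-3.141, -0.001, 1.656]
ft_force: [-0.4, 0.4, -0.9]
opening: 0.393
grip_force: 30.0
pos [ 476.3 -352.6  234.4] rot [-3.141e+00 -1.000e-03  1.656e+00] F [-0.4  0.4 -0.9] tool cm [-0.11 -0.04  6.84] open 37.4 t 9.3
418
140 118 [ 477.3 -353.9] 21.3
160 153 [ 477.5 -353.8] 26.6
180 147 [ 477.3 -353.8] 25.6
rack ((476.2272033691406, -298.3876953125), (161.44444274902344, 74.01142883300781), 88.98243713378906) 59.3
rackside ((477.01654052734375, -327.1923828125), (219.2914581298828, 74.64793395996094), 89.42472076416016) 59.9
-81 [ 474.8 -379.4]
-27 [ 475.7 -325.4]
27 [ 476.7 -271.4]
81 [ 477.7 -217.4]
```

View pics/s2.png

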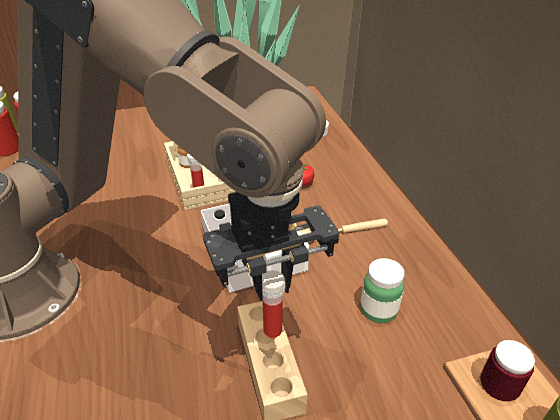

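The tube hangs upright at (272,315) above the rack's second-lowest hole. In the side camera frame it agrees with the hole to within 1 mm, so I'll insert it.

```bash
python3 -m inch '[[0,0,0,-0.05,-0.05,1.5,0.6],[0,0,0,0,0,2,0.6],[0,0,0,0,0,2,0.6],[0,0,0,0,0,1.5,0.6],[0,0,0,0,0,1,0.6],[0,0,0,0,0,0.5,0.6],[0,0,0,0,0,0.5,0.6],[0,0,0,0,0,0,0.6]]' && python3 -m inch '[[0,0,0,0,0,0.6,0.6],[0,0,0,0,0,0.6,0.6],[0,0,0,0,0,0.6,0.6],[0,0,0,0,0,0.6,0.6],[0,0,0,0,0,0.5,0.6],[0,0,0,0,0,0,0.6],[0,0,0,0,0,0,0.6]]'
```

```text
t: 10.5
eef_pos: [475.5, -354.2, 144.6]
tcp_rot: [3.141, -0.0, 1.656]
ft_force: [-0.3, 0.8, -1.6]
opening: 0.397
grip_force: 30.0
t: 11.38
eef_pos: [475.6, -354.2, 115.7]
tcp_rot: [3.141, 0.0, 1.656]
ft_force: [-0.7, 0.1, -2.4]
opening: 0.391
grip_force: 30.0
```

```bash
python3 -m inch '[[0,0,0,0,0,0.3,0.6],[0,0,0,0,0,0.2,0.6],[0,0,0,0,0,0.1,0.6],[0,0,0,0,0,0,0.6],[0,0,0,0,0,0,0.6]]'
```

```text
t: 12.0
eef_pos: [475.5, -354.2, 109.8]
tcp_rot: [3.141, 0.0, 1.656]
ft_force: [-1.5, 0.4, 3.6]
opening: 0.396
grip_force: 30.0
```

```bash
python3 -m inch '[[0,0,0,0,0,0,-0.3],[0,0,0,0,0,0,-0.3],[0,0,0,0,0,0,-0.3],[0,0,0,0,0,-1,-0.3],[0,0,0,0,0,-2,-0.3],[0,0,0,0,0,-3,-0.3],[0,0,0,0,0,-3,-0.3],[0,0,0,0,0,-3,-0.3],[0,0,0,0,0,-2,-0.3],[0,0,0,0,0,0,-0.3]]'; python3 -c "
from h import *
go(562.8,30.1,235)"
```

```text
t: 13.25
eef_pos: [475.9, -354.4, 251.4]
tcp_rot: [3.139, 0.002, 1.656]
ft_force: [0.5, -0.0, -0.3]
opening: 0.652
grip_force: 0.0
pos [ 475.9 -354.4  251.4] rot [3.139e+00 2.000e-03 1.656e+00] F [ 0.5 -0.  -0.3] tool cm [37.57 11.92  1.58] open 61.9 t 13.2
```

```bash
python3 -m inch '[[0,0,0,2.57,0.92,0,-0.3],[0,0,0,4,1.3,0.2,-0.3],[0,0,0,5,1.6,0.2,-0.3],[0,0,0,5,1.6,0.2,-0.3],[0,0,0,5,1.6,0.2,-0.3],[0,0,0,5,1.6,0.2,-0.3],[0,0,0,5,1.6,0.2,-0.3],[0,0,0,4,1.2,0.2,-0.3],[0,0,0,2,0.5,0,-0.3],[0,0,0,0,0,0,-0.3],[0,0,0,0,0,0,-0.3]]'; python3 - <<'E'
from h import *
go(562.8,30.1,114.8)
rack()
for t in tops(cloud(env.read_camera('side')),134,160,(400,550,-420,-220)): print(*t)
E
```

```text
t: 14.62
eef_pos: [562.2, 29.4, 235.4]
tcp_rot: [-3.141, 0.0, 1.655]
ft_force: [-0.3, 0.8, 0.4]
opening: 0.648
grip_force: 0.0
pos [562.2  29.4 235.4] rot [-3.141  0.     1.655] F [-0.3  0.8  0.4] tool cm [ 0.07  0.07 12.06] open 61.6 t 14.6
rack ((475.6946716308594, -326.53912353515625), (216.92800903320312, 74.16151428222656), 89.28369140625) 59.2
rackside ((476.8807373046875, -328.3164367675781), (217.32098388671875, 74.5352554321289), 89.56094360351562) 60.0
-81 [ 474.7 -407.5]
-27 [ 475.4 -353.5]
27 [ 476.  -299.5]
81 [ 476.7 -245.5]
[ 476.1 -358.2  139.8] [ 476.7 -355.8] 19.6 366
```

```bash
python3 -m inch '[[0,0,0,0.05,0.05,2,-0.3],[0,0,0,0,0,2.5,-0.3],[0,0,0,0,0,2.5,-0.3],[0,0,0,0,0,2.5,-0.3],[0,0,0,0,0,1.5,-0.3],[0,0,0,0,0,1,-0.3],[0,0,0,0,0,0,-0.3],[0,0,0,0,0,0,-0.3]]' && python3 -m inch '[[0,0,0,0,0,0,0.6],[0,0,0,0,0,0,0.6],[0,0,0,0,0,0,0.6],[0,0,0,0,0,0,0.6],[0,0,0,0,0,0,0.6]]' && python3 -m inch '[[0,0,0,0,0,-1,0.6],[0,0,0,0,0,-2,0.6],[0,0,0,0,0,-2.5,0.6],[0,0,0,0,0,-2.5,0.6],[0,0,0,0,0,-2.5,0.6],[0,0,0,0,0,-2,0.6],[0,0,0,0,0,-1,0.6],[0,0,0,0,0,0,0.6]]'; python3 -c "
from h import *
go(475.9,-299.8,230)"
```

```text
t: 15.78
eef_pos: [563.2, 30.9, 116.3]
tcp_rot: [3.141, 0.0, 1.656]
ft_force: [-0.7, -0.2, 0.2]
opening: 0.65
grip_force: 0.0
t: 16.4
eef_pos: [563.0, 30.9, 115.8]
tcp_rot: [3.141, -0.0, 1.656]
ft_force: [-1.2, 0.5, 3.3]
opening: 0.395
grip_force: 30.0
t: 17.4
eef_pos: [562.9, 30.9, 251.0]
tcp_rot: [3.141, 0.0, 1.656]
ft_force: [0.7, -0.1, -2.2]
opening: 0.393
grip_force: 30.0
pos [562.9  30.9 251. ] rot [3.141 0.    1.656] F [ 0.7 -0.1 -2.2] tool cm [-32.21 -11.48   2.09] open 37.3 t 17.4
```

```bash
python3 -m inch '[[0,0,0,-2,-0.7,0,0.6],[0,0,0,-3.2,-1.14,0.2,0.6],[0,0,0,-3.2,-1.14,0.2,0.6],[0,0,0,-3.2,-1.14,0.2,0.6],[0,0,0,-3.2,-1.14,0.2,0.6],[0,0,0,-3.2,-1.14,0.2,0.6],[0,0,0,-3.2,-1.14,0.2,0.6],[0,0,0,-3.2,-1.14,0.2,0.6],[0,0,0,-3.2,-1.14,0.2,0.6],[0,0,0,-3.2,-1.14,0.2,0.6],[0,0,0,-1.41,-0.5,0.2,0.6],[0,0,0,0,0,0,0.6],[0,0,0,0,0,0,0.6]]'
cat >> h.py <<'E'
from scipy.optimize import least_squares
def held(lo,hi,x,y,cam='side'):
    q=env.read_camera(cam);D=cloud(q)
    for a in np.arange(lo,hi,20):
        s=D[(D[...,2]>a)&(D[...,2]<a+20)&(abs(D[...,0]-x)<24)&(abs(D[...,1]-y)<24)]
        if len(s)>15:
            r=least_squares(lambda c:np.hypot(*(s[:,:2]-c).T)-16,[x,y],loss='soft_l1'); print('held',a,len(s),r.x.round(1),r.cost.round(1))
E
python3 - <<'E'
from h import *
go(475.9,-299.8,145)
held(138,198,475.9,-299.8); rack()
E
```

```text
t: 19.02
eef_pos: [476.2, -298.9, 230.4]
tcp_rot: [-3.141, -0.001, 1.656]
ft_force: [-0.3, -0.5, -0.3]
opening: 0.395
grip_force: 30.0
pos [ 476.2 -298.9  230.4] rot [-3.141e+00 -1.000e-03  1.656e+00] F [-0.3 -0.5 -0.3] tool cm [-0.09 -0.03  8.54] open 37.5 t 19.0
held 138 134 [ 477.4 -300.6] 29.4
held 158 148 [ 477.7 -300.5] 30.7
held 178 154 [ 477.6 -300.6] 31.3
rack ((475.8975830078125, -262.1588134765625), (89.95323181152344, 71.3172607421875), 88.570068359375) 59.2
rackside ((476.9548645019531, -328.13720703125), (218.60546875, 74.4432601928711), 89.38252258300781) 60.0
-81 [ 473.9 -343.1]
-27 [ 475.2 -289.2]
27 [ 476.6 -235.2]
81 [ 477.9 -181.2]
```

```bash
python3 -m inch '[[0,0,0,-0.05,-0.03,1.5,0.6],[0,0,0,0,0,2,0.6],[0,0,0,0,0,2,0.6],[0,0,0,0,0,1.5,0.6],[0,0,0,0,0,1,0.6],[0,0,0,0,0,0.5,0.6],[0,0,0,0,0,0,0.6]]' && python3 -m inch '[[0,0,0,0,0,0.6,0.6],[0,0,0,0,0,0.6,0.6],[0,0,0,0,0,0.6,0.6],[0,0,0,0,0,0.6,0.6],[0,0,0,0,0,0.5,0.6],[0,0,0,0,0,0.2,0.6],[0,0,0,0,0,0.1,0.6],[0,0,0,0,0,0,0.6],[0,0,0,0,0,0,0.6]]'
```

```text
t: 20.05
eef_pos: [475.8, -300.3, 145.6]
tcp_rot: [3.142, -0.0, 1.656]
ft_force: [-0.6, 1.3, -2.0]
opening: 0.395
grip_force: 30.0
t: 21.18
eef_pos: [475.8, -300.3, 113.7]
tcp_rot: [3.141, 0.0, 1.656]
ft_force: [0.2, -0.3, -1.2]
opening: 0.397
grip_force: 30.0
```

Down 2.5 mm more, then release and lift.

```bash
python3 -m inch '[[0,0,0,0,0,0.2,0.6],[0,0,0,0,0,0.1,0.6],[0,0,0,0,0,0,0.6],[0,0,0,0,0,0,0.6]]' && python3 -m inch '[[0,0,0,0,0,0,-0.3],[0,0,0,0,0,0,-0.3],[0,0,0,0,0,0,-0.3],[0,0,0,0,0,-1,-0.3],[0,0,0,0,0,-2,-0.3],[0,0,0,0,0,-3,-0.3],[0,0,0,0,0,-3,-0.3],[0,0,0,0,0,-3,-0.3],[0,0,0,0,0,-2,-0.3],[0,0,0,0,0,0,-0.3]]'; python3 -c "
from h import *
go(431.4,248.5,240)"
```

```text
t: 21.68
eef_pos: [475.8, -300.3, 110.8]
tcp_rot: [3.141, 0.0, 1.656]
ft_force: [0.0, 0.4, 3.7]
opening: 0.393
grip_force: 30.0
t: 22.92
eef_pos: [476.1, -300.5, 252.3]
tcp_rot: [3.139, 0.002, 1.656]
ft_force: [0.2, 0.1, -0.5]
opening: 0.652
grip_force: 0.0
pos [ 476.1 -300.5  252.3] rot [3.139e+00 2.000e-03 1.656e+00] F [ 0.2  0.1 -0.5] tool cm [55.09  0.21  1.11] open 61.9 t 22.9
```

```bash
python3 -m inch '[[0,0,0,2.5,0,0,-0.3],[0,0,0,4.6,0.02,0.1,-0.3],[0,0,0,5,0.02,0.1,-0.3],[0,0,0,5,0.02,0.1,-0.3],[0,0,0,5,0.02,0.1,-0.3],[0,0,0,5,0.02,0.1,-0.3],[0,0,0,5,0.02,0.1,-0.3],[0,0,0,5,0.02,0.1,-0.3],[0,0,0,5,0.02,0.1,-0.3],[0,0,0,5,0.02,0.1,-0.3],[0,0,0,4.5,0.02,0.1,-0.3],[0,0,0,2.5,0,0.1,-0.3],[0,0,0,1,0,0,-0.3],[0,0,0,0,0,0,-0.3],[0,0,0,0,0,0,-0.3]]'; python3 - <<'E'
from h import *
go(431.4,248.5,102.5)
rack()
D=cloud(env.read_camera('side'))
for t in tops(D,135,160,(400,550,-420,-220)): print(*t)
for t in tops(D,129,145,(400,550,180,400)): print(*t)
E
```

```text
t: 24.8
eef_pos: [430.9, 248.1, 239.5]
tcp_rot: [-3.141, 0.0, 1.655]
ft_force: [0.3, -0.7, 0.4]
opening: 0.649
grip_force: 0.0
pos [430.9 248.1 239.5] rot [-3.141  0.     1.655] F [ 0.3 -0.7  0.4] tool cm [ 0.03  0.06 13.7 ] open 61.6 t 24.8
rack ((475.7157287597656, -326.00640869140625), (216.042724609375, 74.0198974609375), 89.5267333984375) 59.2
rackside ((477.0180358886719, -328.07415771484375), (217.57830810546875, 74.54022216796875), 89.41847229003906) 60.0
-81 [ 475. -407.]
-27 [ 475.5 -353. ]
27 [ 475.9 -299. ]
81 [ 476.4 -245. ]
[ 476.3 -304.9  139.8] [ 477.4 -303.5] 19.5 315
[ 476.  -357.9  139.9] [ 477.5 -356.2] 20.4 359
[504.2 332.1 132.9] [504.2 333.5] 19.7 86
[513.8 254.2 132.8] [513.7 257.1] 20.8 96
[432.  244.9 132.7] [431.5 247.5] 21.1 101
```

```bash
python3 -m inch '[[0,0,0,0.03,0.06,2,-0.3],[0,0,0,0,0,2.5,-0.3],[0,0,0,0,0,2.5,-0.3],[0,0,0,0,0,2.5,-0.3],[0,0,0,0,0,2,-0.3],[0,0,0,0,0,1.5,-0.3],[0,0,0,0,0,0.6,-0.3],[0,0,0,0,0,0,-0.3],[0,0,0,0,0,0,-0.3]]' && python3 -m inch '[[0,0,0,0,0,0,0.6],[0,0,0,0,0,0,0.6],[0,0,0,0,0,0,0.6],[0,0,0,0,0,0,0.6],[0,0,0,0,0,0,0.6]]' && python3 -m inch '[[0,0,0,0,0,-1,0.6],[0,0,0,0,0,-2,0.6],[0,0,0,0,0,-2.5,0.6],[0,0,0,0,0,-2.5,0.6],[0,0,0,0,0,-2.5,0.6],[0,0,0,0,0,-2.5,0.6],[0,0,0,0,0,-2,0.6],[0,0,0,0,0,0,0.6]]'; python3 -c "
from h import *
r=np.array([565.0,3.5]);d=np.array([-.0847,.9964])
for k in(-81,-27,27,81): print(k,(r+k*d).round(1))
go(*(r-81*d),240)"
```

```text
t: 26.08
eef_pos: [431.9, 249.3, 104.2]
tcp_rot: [3.141, -0.0, 1.656]
ft_force: [0.1, 0.9, -0.3]
opening: 0.651
grip_force: 0.0
t: 26.7
eef_pos: [431.6, 249.3, 103.8]
tcp_rot: [3.141, -0.0, 1.656]
ft_force: [-0.9, -0.4, 1.9]
opening: 0.394
grip_force: 30.0
t: 27.7
eef_pos: [431.8, 249.3, 255.0]
tcp_rot: [3.139, -0.001, 1.656]
ft_force: [-0.8, 0.2, -2.2]
opening: 0.395
grip_force: 30.0
-81 [571.9 -77.2]
-27 [567.3 -23.4]
27 [562.7  30.4]
81 [558.1  84.2]
pos [431.8 249.3 255. ] rot [ 3.139e+00 -1.000e-03  1.656e+00] F [-0.8  0.2 -2.2] tool cm [-33.73  11.18   1.5 ] open 37.5 t 27.7
```

```bash
python3 -m inch '[[0,0,0,-2,0.8,0,0.6],[0,0,0,-3.2,1.3,0.2,0.6],[0,0,0,-3.2,1.3,0.2,0.6],[0,0,0,-3.2,1.3,0.2,0.6],[0,0,0,-3.2,1.3,0.2,0.6],[0,0,0,-3.2,1.3,0.2,0.6],[0,0,0,-3.2,1.3,0.2,0.6],[0,0,0,-3.2,1.3,0.2,0.6],[0,0,0,-2.6,0.9,0.1,0.6],[0,0,0,-1.33,0.38,0,0.6],[0,0,0,0,0,0,0.6],[0,0,0,0,0,0,0.6]]'; python3 - <<'E'
from h import *
go(567.5,-23.3,180)
held(150,190,567.5,-23.5)
E
```

```text
t: 29.2
eef_pos: [566.6, -22.8, 238.5]
tcp_rot: [-3.141, -0.0, 1.656]
ft_force: [-0.6, 0.5, -1.3]
opening: 0.395
grip_force: 30.0
pos [566.6 -22.8 238.5] rot [-3.141 -0.     1.656] F [-0.6  0.5 -1.3] tool cm [-0.06  0.09  5.85] open 37.5 t 29.2
held 150 102 [567.7 -23.8] 53.1
held 170 100 [567.6 -23.7] 53.5
```

```bash
python3 -m inch '[[0,0,0,-0.05,0.09,1.5,0.6],[0,0,0,0,0,1.5,0.6],[0,0,0,0,0,1.5,0.6],[0,0,0,0,0,1,0.6],[0,0,0,0,0,0.5,0.6],[0,0,0,0,0,0.5,0.6],[0,0,0,0,0,0,0.6]]' && python3 -m inch '[[0,0,0,0,0,0.6,0.6],[0,0,0,0,0,0.8,0.6],[0,0,0,0,0,0.8,0.6],[0,0,0,0,0,0.8,0.6],[0,0,0,0,0,0.8,0.6],[0,0,0,0,0,0.8,0.6],[0,0,0,0,0,0.6,0.6],[0,0,0,0,0,0,0.6],[0,0,0,0,0,0,0.6]]'
```

```text
t: 30.12
eef_pos: [567.9, -24.0, 173.5]
tcp_rot: [-3.141, -0.0, 1.656]
ft_force: [-0.3, -0.4, -1.9]
opening: 0.395
grip_force: 30.0
t: 31.25
eef_pos: [568.1, -24.0, 121.8]
tcp_rot: [3.141, 0.0, 1.656]
ft_force: [-0.3, 0.0, -0.7]
opening: 0.395
grip_force: 30.0
```

```bash
python3 -m inch '[[0,0,0,0,0,0.3,0.6],[0,0,0,0,0,0.2,0.6],[0,0,0,0,0,0.1,0.6],[0,0,0,0,0,0,0.6],[0,0,0,0,0,0,0.6]]' && python3 -m inch '[[0,0,0,0,0,0,-0.3],[0,0,0,0,0,0,-0.3],[0,0,0,0,0,0,-0.3],[0,0,0,0,0,-1,-0.3],[0,0,0,0,0,-2,-0.3],[0,0,0,0,0,-3,-0.3],[0,0,0,0,0,-3,-0.3],[0,0,0,0,0,-3,-0.3],[0,0,0,0,0,-1.5,-0.3],[0,0,0,0,0,0,-0.3]]'; python3 -c "
from h import *
go(513.3,258.2,240)"
```

```text
t: 31.88
eef_pos: [567.9, -24.0, 115.8]
tcp_rot: [3.141, -0.0, 1.656]
ft_force: [-2.0, -0.7, 1.7]
opening: 0.392
grip_force: 30.0
t: 33.12
eef_pos: [568.1, -24.0, 251.3]
tcp_rot: [3.14, 0.0, 1.656]
ft_force: [-0.4, 0.1, -0.6]
opening: 0.653
grip_force: 0.0
pos [568.1 -24.  251.3] rot [3.14  0.    1.656] F [-0.4  0.1 -0.6] tool cm [28.58 -3.06  1.12] open 62.0 t 33.1
```

```bash
python3 -m inch '[[0,0,0,2.58,-0.26,0,-0.3],[0,0,0,4.5,-0.5,0.2,-0.3],[0,0,0,5,-0.5,0.2,-0.3],[0,0,0,5,-0.5,0.2,-0.3],[0,0,0,5,-0.5,0.2,-0.3],[0,0,0,4,-0.5,0.2,-0.3],[0,0,0,2.5,-0.3,0.1,-0.3],[0,0,0,0,0,0,-0.3],[0,0,0,0,0,0,-0.3]]'; python3 - <<'E'
from h import *
go(513.3,258.2,103.8)
C=cloud(env.read_camera('top'))
for t in tops(C,120,160,(400,650,-120,120)): print(*t)
E
```

```text
t: 34.25
eef_pos: [513.1, 257.5, 238.9]
tcp_rot: [-3.14, 0.0, 1.656]
ft_force: [0.3, 0.4, 0.7]
opening: 0.649
grip_force: 0.0
pos [513.1 257.5 238.9] rot [-3.14   0.     1.656] F [0.3 0.4 0.7] tool cm [ 0.07  0.04 13.51] open 61.7 t 34.2
[566.6 -23.5 143.8] [567.  -23.6] 19.0 157
```

```bash
python3 -m inch '[[0,0,0,0.05,0.03,2,-0.3],[0,0,0,0,0,2.5,-0.3],[0,0,0,0,0,2.5,-0.3],[0,0,0,0,0,2.5,-0.3],[0,0,0,0,0,2,-0.3],[0,0,0,0,0,1.5,-0.3],[0,0,0,0,0,0.5,-0.3],[0,0,0,0,0,0,-0.3],[0,0,0,0,0,0,-0.3]]' && python3 -m inch '[[0,0,0,0,0,0,0.6],[0,0,0,0,0,0,0.6],[0,0,0,0,0,0,0.6],[0,0,0,0,0,0,0.6],[0,0,0,0,0,0,0.6]]' && python3 -m inch '[[0,0,0,0,0,-1,0.6],[0,0,0,0,0,-2,0.6],[0,0,0,0,0,-2.5,0.6],[0,0,0,0,0,-2.5,0.6],[0,0,0,0,0,-2.5,0.6],[0,0,0,0,0,-2.5,0.6],[0,0,0,0,0,-2,0.6],[0,0,0,0,0,0,0.6]]'; python3 -c "
from h import *
go(563,30.4,240)"
```

```text
t: 35.42
eef_pos: [513.8, 258.8, 105.3]
tcp_rot: [3.14, -0.0, 1.656]
ft_force: [0.3, 0.6, 0.9]
opening: 0.648
grip_force: 0.0
t: 36.05
eef_pos: [513.5, 258.7, 104.8]
tcp_rot: [3.141, -0.0, 1.656]
ft_force: [-1.0, -0.1, 2.6]
opening: 0.395
grip_force: 30.0
t: 37.05
eef_pos: [513.8, 258.8, 256.1]
tcp_rot: [3.139, -0.001, 1.656]
ft_force: [-0.4, 0.2, -1.5]
opening: 0.393
grip_force: 30.0
pos [513.8 258.8 256.1] rot [ 3.139e+00 -1.000e-03  1.656e+00] F [-0.4  0.2 -1.5] tool cm [-23.18   2.96   1.6 ] open 37.3 t 37.0
```

```bash
python3 -m inch '[[0,0,0,-2,0.3,0.2,0.6],[0,0,0,-3.2,0.4,0.2,0.6],[0,0,0,-3.2,0.4,0.2,0.6],[0,0,0,-3.2,0.4,0.2,0.6],[0,0,0,-3.2,0.4,0.2,0.6],[0,0,0,-3.2,0.4,0.2,0.6],[0,0,0,-3.2,0.4,0.2,0.6],[0,0,0,-1.98,0.26,0.1,0.6],[0,0,0,0,0,0,0.6],[0,0,0,0,0,0,0.6]]'; python3 - <<'E'
from h import *
go(563,30.4,180)
held(150,190,563,30)
E
```

```text
t: 38.3
eef_pos: [562.4, 30.6, 239.4]
tcp_rot: [-3.141, -0.0, 1.656]
ft_force: [-0.5, 0.5, -1.7]
opening: 0.395
grip_force: 30.0
pos [562.4  30.6 239.4] rot [-3.141 -0.     1.656] F [-0.5  0.5 -1.7] tool cm [-0.03  0.06  5.94] open 37.5 t 38.3
held 150 105 [563.1  29.8] 51.1
held 170 100 [563.3  30.1] 51.6
```

```bash
python3 -m inch '[[0,0,0,0.03,0.05,1.5,0.6],[0,0,0,0,0,1.5,0.6],[0,0,0,0,0,1.5,0.6],[0,0,0,0,0,1,0.6],[0,0,0,0,0,0.5,0.6],[0,0,0,0,0,0.5,0.6],[0,0,0,0,0,0,0.6]]' && python3 -m inch '[[0,0,0,0,0,0.6,0.6],[0,0,0,0,0,0.8,0.6],[0,0,0,0,0,0.8,0.6],[0,0,0,0,0,0.8,0.6],[0,0,0,0,0,0.8,0.6],[0,0,0,0,0,0.8,0.6],[0,0,0,0,0,0.6,0.6],[0,0,0,0,0,0,0.6],[0,0,0,0,0,0,0.6]]'
```

```text
t: 39.22
eef_pos: [563.1, 30.6, 174.5]
tcp_rot: [-3.142, -0.0, 1.656]
ft_force: [0.3, 0.1, -1.7]
opening: 0.394
grip_force: 30.0
t: 40.35
eef_pos: [563.2, 30.6, 122.8]
tcp_rot: [3.141, -0.0, 1.656]
ft_force: [0.2, 0.4, -1.7]
opening: 0.393
grip_force: 30.0
```

```bash
python3 -m inch '[[0,0,0,0,0,0.3,0.6],[0,0,0,0,0,0.2,0.6],[0,0,0,0,0,0,0.6],[0,0,0,0,0,0,0.6]]'
```

```text
t: 40.85
eef_pos: [563.1, 30.6, 117.7]
tcp_rot: [3.141, -0.0, 1.656]
ft_force: [0.3, 0.1, -1.4]
opening: 0.397
grip_force: 30.0
```

```bash
python3 -m inch '[[0,0,0,0,0,0.1,0.6],[0,0,0,0,0,0,0.6],[0,0,0,0,0,0,0.6]]' && python3 -m inch '[[0,0,0,0,0,0,-0.3],[0,0,0,0,0,0,-0.3],[0,0,0,0,0,0,-0.3],[0,0,0,0,0,-1,-0.3],[0,0,0,0,0,-2,-0.3],[0,0,0,0,0,-3,-0.3],[0,0,0,0,0,-3,-0.3],[0,0,0,0,0,-3,-0.3],[0,0,0,0,0,-1.5,-0.3],[0,0,0,0,0,0,-0.3]]'; python3 -c "
from h import *
go(503.4,335.8,240)"
```

```text
t: 41.22
eef_pos: [563.2, 30.6, 116.8]
tcp_rot: [3.141, -0.0, 1.656]
ft_force: [-0.8, -1.2, 1.1]
opening: 0.394
grip_force: 30.0
t: 42.48
eef_pos: [563.2, 30.6, 252.3]
tcp_rot: [3.14, 0.0, 1.656]
ft_force: [0.7, 0.3, -0.1]
opening: 0.648
grip_force: 0.0
pos [563.2  30.6 252.3] rot [3.14  0.    1.656] F [ 0.7  0.3 -0.1] tool cm [30.92 -3.37  1.22] open 61.5 t 42.5
```

```bash
python3 -m inch '[[0,0,0,2.5,-0.27,0,-0.3],[0,0,0,4.5,-0.5,0.2,-0.3],[0,0,0,5,-0.5,0.2,-0.3],[0,0,0,5,-0.6,0.2,-0.3],[0,0,0,5,-0.5,0.2,-0.3],[0,0,0,4.5,-0.5,0.2,-0.3],[0,0,0,3,-0.3,0.1,-0.3],[0,0,0,1.42,-0.2,0.1,-0.3],[0,0,0,0,0,0,-0.3],[0,0,0,0,0,0,-0.3]]'; python3 - <<'E'
from h import *
go(503.4,335.8,103.8)
C=cloud(env.read_camera('top'))
for t in tops(C,120,160,(400,650,-120,120)): print(*t)
D=cloud(env.read_camera('side'))
for t in tops(D,129,145,(400,550,180,400)): print(*t)
E
```

```text
t: 43.72
eef_pos: [503.5, 334.8, 239.4]
tcp_rot: [-3.141, 0.0, 1.655]
ft_force: [0.2, -1.2, 0.1]
opening: 0.651
grip_force: 0.0
pos [503.5 334.8 239.4] rot [-3.141  0.     1.655] F [ 0.2 -1.2  0.1] tool cm [ 0.1   0.   13.56] open 61.9 t 43.7
[566.6 -23.5 143.9] [566.8 -23.6] 18.9 158
[562.3  30.8 143.6] [562.7  31.1] 19.1 157
[504.3 331.6 132.6] [505.7 335.6] 22.6 90
```

```bash
python3 -m inch '[[0,0,0,0.03,0,2,-0.3],[0,0,0,0,0,2.5,-0.3],[0,0,0,0,0,2.5,-0.3],[0,0,0,0,0,2.5,-0.3],[0,0,0,0,0,2,-0.3],[0,0,0,0,0,1.5,-0.3],[0,0,0,0,0,0.5,-0.3],[0,0,0,0,0,0,-0.3],[0,0,0,0,0,0,-0.3]]' && python3 -m inch '[[0,0,0,0,0,0,0.6],[0,0,0,0,0,0,0.6],[0,0,0,0,0,0,0.6],[0,0,0,0,0,0,0.6],[0,0,0,0,0,0,0.6]]' && python3 -m inch '[[0,0,0,0,0,-1,0.6],[0,0,0,0,0,-2,0.6],[0,0,0,0,0,-2.5,0.6],[0,0,0,0,0,-2.5,0.6],[0,0,0,0,0,-2.5,0.6],[0,0,0,0,0,-2.5,0.6],[0,0,0,0,0,-2,0.6],[0,0,0,0,0,0,0.6]]'; python3 -c "
from h import *
go(558.4,84.2,240)"
```

```text
t: 44.95
eef_pos: [503.6, 336.3, 105.4]
tcp_rot: [3.14, -0.001, 1.656]
ft_force: [0.4, -0.4, 0.9]
opening: 0.651
grip_force: 0.0
t: 45.58
eef_pos: [503.3, 336.2, 104.8]
tcp_rot: [3.141, -0.0, 1.656]
ft_force: [-0.4, 0.2, 2.0]
opening: 0.396
grip_force: 30.0
t: 46.58
eef_pos: [503.5, 336.3, 256.2]
tcp_rot: [3.139, -0.001, 1.656]
ft_force: [0.5, -0.2, -1.6]
opening: 0.392
grip_force: 30.0
pos [503.5 336.3 256.2] rot [ 3.139e+00 -1.000e-03  1.656e+00] F [ 0.5 -0.2 -1.6] tool cm [-25.59   3.32   1.6 ] open 37.3 t 46.6
```

```bash
python3 -m inch '[[0,0,0,-2,0.3,0.2,0.6],[0,0,0,-3.2,0.4,0.2,0.6],[0,0,0,-3.2,0.4,0.2,0.6],[0,0,0,-3.2,0.4,0.2,0.6],[0,0,0,-3.2,0.4,0.2,0.6],[0,0,0,-3.2,0.4,0.2,0.6],[0,0,0,-3.2,0.4,0.2,0.6],[0,0,0,-2.89,0.4,0.1,0.6],[0,0,0,-1.5,0.22,0.1,0.6],[0,0,0,0,0,0,0.6],[0,0,0,0,0,0,0.6]]'; python3 - <<'E'
from h import *
go(558.4,84.3,180)
held(150,190,558,84)
E
```

```text
t: 47.95
eef_pos: [557.8, 84.5, 238.4]
tcp_rot: [-3.141, -0.0, 1.656]
ft_force: [-0.1, 0.8, -1.2]
opening: 0.396
grip_force: 30.0
pos [557.8  84.5 238.4] rot [-3.141 -0.     1.656] F [-0.1  0.8 -1.2] tool cm [-0.03  0.06  5.84] open 37.6 t 48.0
held 150 91 [559.  84.] 65.1
held 170 97 [559.   83.9] 46.1
```

```bash
python3 -m inch '[[0,0,0,0.03,0.05,1.5,0.6],[0,0,0,0,0,1.5,0.6],[0,0,0,0,0,1.5,0.6],[0,0,0,0,0,1,0.6],[0,0,0,0,0,0.5,0.6],[0,0,0,0,0,0.4,0.6],[0,0,0,0,0,0,0.6]]' && python3 -m inch '[[0,0,0,0,0,0.6,0.6],[0,0,0,0,0,0.8,0.6],[0,0,0,0,0,0.8,0.6],[0,0,0,0,0,0.8,0.6],[0,0,0,0,0,0.8,0.6],[0,0,0,0,0,0.8,0.6],[0,0,0,0,0,0.6,0.6],[0,0,0,0,0,0,0.6],[0,0,0,0,0,0,0.6]]'
```

```text
t: 48.88
eef_pos: [558.6, 84.3, 174.6]
tcp_rot: [3.141, -0.0, 1.656]
ft_force: [-0.4, 1.0, -1.0]
opening: 0.396
grip_force: 30.0
t: 50.0
eef_pos: [558.7, 84.3, 122.8]
tcp_rot: [3.141, -0.0, 1.656]
ft_force: [-0.0, -0.2, -1.8]
opening: 0.392
grip_force: 30.0
```

```bash
python3 -m inch '[[0,0,0,0,0,0.3,0.6],[0,0,0,0,0,0.2,0.6],[0,0,0,0,0,0.1,0.6],[0,0,0,0,0,0,0.6],[0,0,0,0,0,0,0.6]]' && python3 -m inch '[[0,0,0,0,0,0,-0.3],[0,0,0,0,0,0,-0.3],[0,0,0,0,0,0,-0.3],[0,0,0,0,0,-1,-0.3],[0,0,0,0,0,-2,-0.3],[0,0,0,0,0,-3,-0.3],[0,0,0,0,0,-3,-0.3],[0,0,0,0,0,-3,-0.3],[0,0,0,0,0,-1.5,-0.3],[0,0,0,0,0,0,-0.3]]'; python3 -c "
from h import *
go(458.6,69.6,200)"
```

```text
t: 50.62
eef_pos: [558.5, 84.3, 116.8]
tcp_rot: [3.141, -0.0, 1.656]
ft_force: [-0.6, -0.9, 2.3]
opening: 0.392
grip_force: 30.0
t: 51.88
eef_pos: [558.7, 84.3, 252.4]
tcp_rot: [3.14, 0.0, 1.656]
ft_force: [0.3, 0.9, 0.2]
opening: 0.65
grip_force: 0.0
pos [558.7  84.3 252.4] rot [3.14  0.    1.656] F [0.3 0.9 0.2] tool cm [ -0.61 -10.11   5.22] open 61.8 t 51.9
```

```bash
python3 -m inch '[[0,0,0,-0.61,-3,0,0.5],[0,0,0,0,-3.5,0.5,1],[0,0,0,0,-3.61,0.5,1],[0,0,0.1743,0,0,0.7,1],[0,0,0.1743,0,0,0.7,1],[0,0,0.1743,0,0,0.7,1],[0,0,0.1743,0,0,0.7,1],[0,0,0.1743,0,0,0.7,1],[0,0,0.1743,0,0,0.7,1],[0,0,0.1743,0,0,0,1],[0,0,0.1743,0,0,0,1],[0,0,0.1743,0,0,0,1],[0,0,0,0,0,0,1],[0,0,0,0,0,0,1]]'; python3 - <<'E'
from h import *
o=np.array([529.8,0.5]);a=.085;M=np.array([[np.cos(a),-np.sin(a)],[np.sin(a),np.cos(a)]])
for k in(75,20,-55): print((o+M@[-66,k]).round(1))
go(*(o+M@[-66,75]),80)
rack()
p=env.read_camera('top');q=env.read_camera('side');D=cloud(q)
for t in tops(D,139,160,(400,650,-120,120),20): print(*t)
for t in tops(D,135,160,(400,550,-420,-220)): print(*t)
save(q,'s3.png')
E
```

```text
t: 53.62
eef_pos: [458.0, 69.6, 199.1]
tcp_rot: [-3.141, 0.001, 0.091]
ft_force: [0.4, 0.2, -0.2]
opening: 0.005
grip_force: 0.0
[457.7  69.6]
[462.3  14.8]
[468.7 -59.9]
pos [458.   69.6 199.1] rot [-3.141e+00  1.000e-03  9.100e-02] F [ 0.4  0.2 -0.2] tool cm [-0.03  0.   11.91] open 0.5 t 53.6
rack ((472.30877685546875, -328.7879943847656), (216.6420440673828, 74.0728759765625), 89.53913116455078) 59.3
rackside ((473.6505126953125, -331.41900634765625), (219.27496337890625, 74.52401733398438), 89.50005340576172) 59.9
-81 [ 471.7 -409.8]
-27 [ 472.1 -355.8]
27 [ 472.5 -301.8]
81 [ 473.  -247.8]
[558.9  79.7 144.2] [560.3  81.9] 20.1 140
[563.4  25.5 144.4] [565.   28.2] 20.6 157
[567.6 -28.5 144.5] [567.5 -25.7] 21.0 170
[ 473.1 -307.5  139.7] [ 472.9 -305.3] 20.6 314
[ 472.7 -361.   139.9] [ 473.1 -359.6] 19.1 369
```

View pics/s3.png

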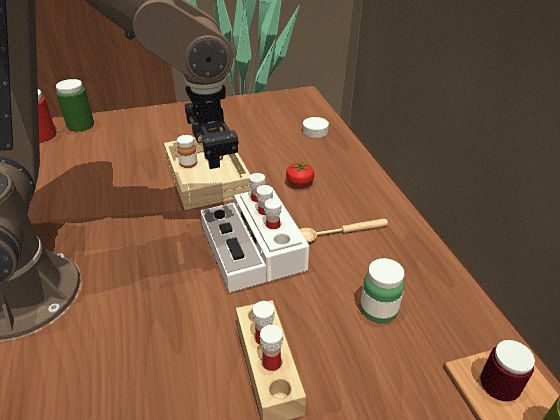

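The side view shows three tubes home in the incubator at (257,185), (265,195) and (273,212), and two in the rack at (264,315) and (271,340). The rack was nudged about 4 mm but its tubes are still home. I'll press the keys now.

```bash
python3 -m inch '[[0,0,0,0.02,0,2,1],[0,0,0,0,0,2.5,1],[0,0,0,0,0,2.5,1],[0,0,0,0,0,2.5,1],[0,0,0,0,0,2,1],[0,0,0,0,0,0.8,1],[0,0,0,0,0,0,1],[0,0,0,0,0,0,1]]' && python3 -m inch '[[0,0,0,0,0,0.3,1],[0,0,0,0,0,0.3,1],[0,0,0,0,0,0.2,1],[0,0,0,0,0,0.1,1],[0,0,0,0,0,0,1],[0,0,0,0,0,0,1],[0,0,0,0,0,0,1]]'
```

```text
t: 54.82
eef_pos: [458.9, 69.7, 77.3]
tcp_rot: [3.142, -0.001, 0.087]
ft_force: [-1.0, -0.2, 0.7]
opening: 0.004
grip_force: 0.0
t: 55.7
eef_pos: [458.7, 69.7, 67.7]
tcp_rot: [-3.142, -0.0, 0.087]
ft_force: [1.1, 1.3, 2.3]
opening: 0.005
grip_force: 1.4
```

```bash
python3 -m inch '[[0,0,0,0,0,0.15,1],[0,0,0,0,0,0.15,1],[0,0,0,0,0,0.05,1],[0,0,0,0,0,0,1],[0,0,0,0,0,0,1],[0,0,0,0,0,0,1]]'
```

```text
t: 56.45
eef_pos: [458.7, 69.7, 64.9]
tcp_rot: [3.142, -0.001, 0.087]
ft_force: [-2.7, -0.5, 19.4]
opening: 0.005
grip_force: 9.7
```

```bash
python3 -m inch '[[0,0,0,0,0,-0.5,1],[0,0,0,0,0,-1,1],[0,0,0,0,0,-1,1],[0,0,0,0,0,-0.5,1],[0,0,0,0,0,0,1],[0,0,0,0,1.5,0,1],[0,0,0,0,2.5,0,1],[0,0,0,0,1.5,0,1],[0,0,0,0,0,0,1],[0,0,0,0,0,0,1]]'; python3 -c "
from h import *
go(463,15,65)"
```

```text
t: 57.7
eef_pos: [463.2, 15.0, 94.0]
tcp_rot: [-3.141, 0.0, 0.087]
ft_force: [-0.3, 1.1, 0.3]
opening: 0.004
grip_force: 0.0
pos [463.2  15.   94. ] rot [-3.141  0.     0.087] F [-0.3  1.1  0.3] tool cm [-0.02 -0.    2.9 ] open 0.3 t 57.7
```

```bash
python3 -m inch '[[0,0,0,0,0,1,1],[0,0,0,0,0,0.8,1],[0,0,0,0,0,0.3,1],[0,0,0,0,0,0.3,1],[0,0,0,0,0,0.3,1],[0,0,0,0,0,0.15,1],[0,0,0,0,0,0,1],[0,0,0,0,0,0,1],[0,0,0,0,0,0,1]]'
```

```text
t: 58.82
eef_pos: [463.3, 14.9, 65.7]
tcp_rot: [-3.141, -0.0, 0.087]
ft_force: [-2.2, 2.9, 4.0]
opening: 0.008
grip_force: 2.0
```

```bash
python3 -m inch '[[0,0,0,0,0,0.1,1],[0,0,0,0,0,0,1],[0,0,0,0,0,0,1],[0,0,0,0,0,0,1]]' && python3 -m inch '[[0,0,0,0,0,-0.5,1],[0,0,0,0,0,-1,1],[0,0,0,0,0,-1,1],[0,0,0,0,0,-0.5,1],[0,0,0,0,0,0,1],[0,0,0,0,2,0,1],[0,0,0,0,3.5,0,1],[0,0,0,0,2,0,1],[0,0,0,0,0,0,1],[0,0,0,0,0,0,1]]'; python3 -c "
from h import *
go(469.2,-60,65)"
```

```text
t: 59.32
eef_pos: [463.3, 14.9, 65.1]
tcp_rot: [-3.142, -0.0, 0.087]
ft_force: [-3.8, 2.8, 12.1]
opening: 0.005
grip_force: 6.4
t: 60.58
eef_pos: [469.5, -59.4, 94.4]
tcp_rot: [-3.141, 0.001, 0.087]
ft_force: [-0.8, 0.3, -0.0]
opening: 0.004
grip_force: 0.0
pos [469.5 -59.4  94.4] rot [-3.141e+00  1.000e-03  8.700e-02] F [-0.8  0.3 -0. ] tool cm [-0.04  0.06  2.94] open 0.4 t 60.6
```

```bash
python3 -m inch '[[0,0,0,0,0,1,1],[0,0,0,0,0,0.8,1],[0,0,0,0,0,0.3,1],[0,0,0,0,0,0.3,1],[0,0,0,0,0,0.3,1],[0,0,0,0,0,0.2,1],[0,0,0,0,0,0.08,1],[0,0,0,0,0,0,1],[0,0,0,0,0,0,1],[0,0,0,0,0,0,1]]'
```

```text
t: 61.82
eef_pos: [469.8, -59.7, 65.2]
tcp_rot: [-3.141, -0.0, 0.087]
ft_force: [-1.5, 3.7, 8.5]
opening: 0.005
grip_force: 4.1
```

```bash
python3 -m inch '[[0,0,0,0,0,0.05,1],[0,0,0,0,0,0,1],[0,0,0,0,0,0,1]]' && python3 -m inch '[[0,0,0,0,0,-0.5,1],[0,0,0,0,0,-1,1],[0,0,0,0,0,-2,1],[0,0,0,0,0,-3,1],[0,0,0,0,0,-4,1],[0,0,0,0,0,-4,1],[0,0,0,0,0,-3,1],[0,0,0,0,0,0,1],[0,0,0,0,0,0,1]]'
python3 - <<'E'
from h import *
q=env.read_camera('side');D=cloud(q);save(q,'s4.png')
for t in tops(D,66,75,(440,500,-110,110)): print(*t)
for t in tops(D,135,160,(400,650,-420,120)): print(*t)
rack()
for t in tops(cloud(env.read_camera('top')),75,110,(380,560,360,450)): print(*t)
E
```

```text
t: 62.2
eef_pos: [469.8, -59.7, 65.1]
tcp_rot: [-3.142, -0.001, 0.087]
ft_force: [-3.5, 3.0, 14.4]
opening: 0.004
grip_force: 7.2
t: 63.32
eef_pos: [469.4, -59.8, 238.8]
tcp_rot: [-3.141, 0.001, 0.087]
ft_force: [0.5, -0.2, -0.2]
opening: 0.006
grip_force: 0.0
[459.3  65.2  70.6] [460.6  63.9] 15.5 72
[464.   10.   70.5] [464.6  11.9] 17.3 104
[470.3 -64.3  70.9] [469.  -62.5] 33.7 230
[558.1  78.5 143.2] [560.4  81.3] 21.6 162
[562.8  24.5 143.2] [563.9  27.6] 20.0 181
[566.8 -29.8 143.4] [566.4 -26. ] 21.4 198
[ 472.8 -307.8  139.8] [ 473.4 -306.4] 19.5 319
[ 472.6 -360.7  139.8] [ 473.4 -359.2] 19.4 363
rack ((472.3917541503906, -329.4605712890625), (217.16896057128906, 74.10794830322266), 89.28146362304688) 59.2
rackside ((473.5570983886719, -331.36419677734375), (217.31985473632812, 74.39888763427734), 89.44218444824219) 60.0
-81 [ 471.4 -410.5]
-27 [ 472.1 -356.5]
27 [ 472.7 -302.5]
81 [ 473.4 -248.5]
[503.6 416.6  91.9] [503.8 417.9] 25.3 241
[422.7 404.3  91.9] [421.9 405.7] 24.9 242
```

View pics/s4.png

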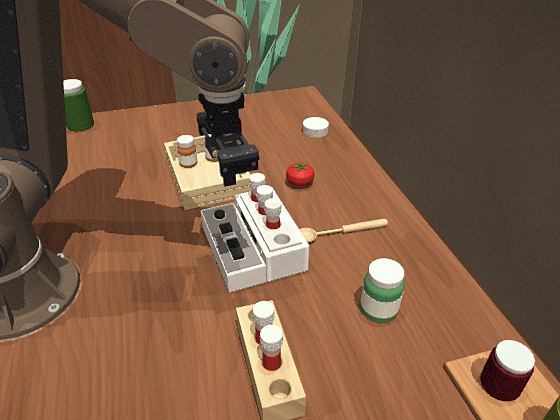

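The keys are back up at 71 mm, and all five tubes are upright and home: three in the incubator near (265,200), two in the rack near (268,330). The jam jars haven't moved.

```bash
python3 -c "
from cell import env
print(env.job_done())"
```

```text
the job is handed in; nothing more can be done
None
```

I handed the job in: both finished tubes are in the rack, all three new tubes are home in the incubator, and the round, square and long keys were each pressed fully down in that order and sprang back; no verdict was returned.

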